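Uncover the watch and hold the curing lamp over its crystal

ROBOT

A 7-joint arm with a two-finger parallel gripper is mounted at the origin on the work surface. World frame = base frame: x ahead of the robot, y to its left, z up, the work surface at z = 0. Lengths are in mm, angles in rad, forces in N, time in s.
With the tool pointing down it reaches from about 400 to 875 mm from the base axis. Payload 4.4 kg.
Tool frame: the origin (TCP) lies between the finger pads; the fingertips stand 17 mm ahead of it and the grasp point (between the pads) lies 2 mm behind it; z points along the fingers, y is the line along which they close (so a half turn about z gives the same grasp; the last joint's range is limited). The gripper opens to 85 mm and grips with 20 to 120 N. Pads are 22 mm wide; open, the fingers measure 114 mm over their backs; the gripper's body (76 mm by 85 mm) begins 54 mm behind the grasp point. The pads swing forward as they close: fully open they stand 13 mm farther back than shut.
Start: joints at [1.201, 0.628, 0.038, 1.517, -0.027, 0.996, -0.02], TCP at [194.473, -620.24, 248.313] pointing down, gripper open.
Joint ranges: [-3.06, 3.06], [-0.37, 2.12], [-1.25, 1.32], [0.18, 2.47], [-1.1, 4.24], [0.23, 1.98], [-2.94, 2.94]. Speed limits (rad/s): [2.57, 2.57, 3.14, 3.14, 3.14, 3.14, 3.14].

INTERFACE

Orientations are given as [roll, pitch, yaw] about the fixed x, y, z axes, in that order (R = Rz(yaw) Ry(pitch) Rx(roll)).
In Python, from cell import sensors, get_image, ctrl gives the robot as it stands.
- The arm moves only by the tool send_rows, never from a script. Its argument "series" is a list of rows, each a list of 3 entries, a list of its own where there are three numbers: the finger opening in mm, from 0 to 85.4, then the shift along the world's x, y, z in units of 60 mm (1.0 is 60 mm), then the turn, a rotation vector about the world's x, y, z in units of 5 degrees (1.0 is 5 degrees). A call has 1 to 8 rows; each row shifts and turns the commanded pose from where the row before left it; what a row does not reach is not made up. A row lasts 1/8 s, in which the tool goes at most 62.5 mm and 10.7 degrees, less where a joint would pass 70% of its speed; a pose out of reach is approached as far as the arm can. A call is refused whole if a number of a shift passes 1 or a number of a turn 1, either way. A call with a gripper value outside its range is refused whole. The fingers move at their own pace and stop on an object; the grip force is fixed at half the most. Time passes only in rows, so rows that do not move let the fingers close. It gives the time, the measured TCP pose, the force, the opening and the grip force at its end, in the units of the state.
- sensors.read_state(): the state, without advancing time (a new reading comes with each control period).
- get_image(name): name is "scene" or "top" or "wrist"; returns a dict with "img" (400x640x3 uint8, red, green, blue), "depth" (400x640 float32, mm along the optical axis (not along the pixel's ray), 0 where there is no reading), "vfov" (degrees; the focal length in pixels is half the picture's height over the tangent of half this angle, whatever the lens; pixels are square), "cx", "cy" (the principal point, pixels), "world_to_cam" (4x4, takes a point from world to camera coordinates). Camera axes: x right, y down, z forward; pixel columns grow to the right and rows downward; lengths in mm; the calibration is good to about 2 mm. A picture is of the moment at which its call begins.
- ctrl.finish_job(): hands the job in; it is judged then, once.
The state is a dict: "clock": time; "qpos": joint angles; "qd": joint speeds; "tau": joint torques, N m; "eef_pos": TCP position; "tool_rot": TCP orientation; "force": force on the tool from outside, world axes, zero at the start; "torque": the same for the moment, N m; "width": finger opening in mm; "gripper_force": force on a finger pad.
Only numpy, scipy, OpenCV 4.12 (cv2) and the standard library are available. Lean on these libraries where they do the work, as an engineer would, in place of code of your own. Each camera call takes 0.05 s, during which the arm holds its last target. There are 200 camera calls.

TASK

The newly glued crystal of the watch under the clear dust cover is ready for curing: lift the cover off and stand it upright on a bare part of the blue mat, well clear of the watch. Then draw the curing lamp - the thick black pen - out of its slanted stand, turn it plumb with its lens pointing straight down, and hold it centred about 5 cm above the crystal. Finish while still holding the lamp there, steady in the air; do not shift the watch or knock the other things on the bench.

Things in the scene. Friction and masses are not known exactly. Their poses are not given: they have to be found in the camera images.
- cover: Clear rigid dust cover standing mouth-down on the mat over the watch: an upside-down cup 84 mm across and 70 mm tall, walls 3 mm, inside 78 mm across, with an aluminium knob on top; 97 mm tall in all, about 160 g. Origin: centre of its lower rim, on the mat; z up through the knob.
- cover_knob (a point): Middle of the cover's knob, on its axis, 87 mm above its rim; the knob is round, 18 mm across from 80 to 94 mm above the rim, narrowing to a 12 mm neck below; the cover's flat top is 70 mm above the rim.
- watch: Steel watch head without strap, lying crystal up on the casing cushion inside the cover; case 41 mm across, 12 mm thick, with four short lugs and a crown at its +x side (farthest point 25 mm from the middle), about 70 g, loose. Origin: centre of its back; z up through the crystal.
- crystal (a point): Centre of the top of the watch's crystal, 12 mm above the watch's origin (30 mm above the bench); z up. The crystal is 33 mm across.
- cushion: Round black casing cushion, 55 mm across and 16 mm high, fixed to the mat, that carries the watch. Origin: centre of its underside.
- lamp: Curing lamp: straight black pen torch, round, 24 mm in diameter all along, 128 mm long (plus a 3 mm switch button on the tail), about 130 g. Origin: centre of the lens face; z runs from lens to tail. It starts lens-down in the sleeve of lamp_stand, leaning 40 degrees from vertical, tail up towards the stand's -x side, some 60 mm standing out of the sleeve; 2.5 mm play; slides out along its axis.
- lamp_lens (a point): Centre of the lens face, the lamp's lower end in the stand (same point as the lamp's origin).
- lamp_tail (a point): Centre of the lamp's tail end, 128 mm from the lens along the lamp's z axis.
- lamp_stand: Slanted pen stand, fixed to the mat: dark base plate 112 (x) by 72 (y) by 14 mm and an aluminium sleeve, 35 mm across outside (41 mm at its lip), 29 mm bore, 70 mm long, leaning 40 degrees from vertical towards the stand's own -x. Origin: centre of the underside of the base, on the mat; z up.
- lamp_stand_mouth (a point): Centre of the mouth of the lamp's sleeve, 86 mm above the underside of the base; the lamp must come at least 66 mm along its axis to be clear of the sleeve.
- vice_stand: A second slanted stand, fixed, with the same base and the same lean but a narrower sleeve (23 mm across outside); it holds the pin vice. Leave alone. Origin: centre of the underside of its base; sleeve leans towards its own -x.
- pin_vice: Thin steel pin vice, 12 mm in diameter, 132 mm long, loose in vice_stand, leaning like the lamp; not to be moved. Origin: its point in the sleeve; z towards its tail.
- petri: Bystander: clear shallow dish, 84 mm across, 16 mm high. Origin: centre of its underside.
- parts_tray: Bystander: white tray of parts, 120 (x) by 85 (y) by 9 mm. Origin: centre of its underside.
- screwdriver: Bystander: screwdriver lying along its x axis, 120 mm long, under 25 mm high. Origin: under its middle.
- tweezers: Bystander: steel tweezers lying along their x axis, 125 mm long, 8 mm high. Origin: under their middle.
- movement: Bystander: brass movement on an aluminium holder, 52 by 50 by 20 mm. Origin: centre of its underside.
- bush: Bystander: steel bush, a ring 36 mm across and 18 mm high. Origin: centre of its underside.
- open_watch: Bystander: a second steel watch head with a white dial, 41 mm across, 12 mm high, lying uncovered on the mat; not the one to work on. Origin: centre of its back.
Not all that is in view belongs to the job. Leave any green or red look-alike of the cover alone. What is shaped like the lamp but green is not meant.

How it is judged (in metres and radians):
On the way, in this order (a step that is already met when the one before it is completed fails the run):
1. the dust cover has been lifted off and stands upright on the mat, let go, well clear of the watch (horizontal distance between cover and watch above 0.09 m and height (world z) of cover below 0.008 m and angle between cover's own z axis and vertical below 0.1 rad and contact force between cover and the fingers below 0.2 N and linear speed of cover below 0.03 m/s), for 0.3 s.
2. the lamp is drawn right out of its sleeve, held by the fingers (distance between lamp_tail and lamp_stand_mouth above 0.13 m and contact force between lamp and the fingers above 2 N and contact force between lamp and lamp_stand below 0.2 N), for 0.2 s.
At the end, for the whole second after the job is handed in: Cover upright on the mat, let go, its centre 90 mm or more from the watch's. Lamp held by the fingers alone, steady, lens down within 10 degrees of plumb, lens 30 to 70 mm above the crystal and within 12 mm of its centre. Watch within 8 mm of its place and level (6 degrees) (all of step 1 and horizontal distance between lamp_lens and crystal below 0.012 m and z of lamp_lens in the frame of crystal between 0.03 and 0.07 m and angle between lamp's own z axis and vertical below 0.17 rad and linear speed of lamp below 0.03 m/s and angular speed of lamp below 0.3 rad/s and contact force between lamp and the fingers above 2 N and contact force between lamp and lamp_stand below 0.2 N and contact force between lamp and cover below 0.2 N and contact force between lamp and watch below 0.2 N and distance of watch from where it was at the start of the episode below 0.008 m and angle between watch's own z axis and vertical below 0.1 rad); the arm keeps its last pose, push and grip.
It fails at once if the watch is shifted by more than 8 mm or tipped (distance of watch from where it was at the start of the episode above 0.008 m or angle between watch's own z axis and vertical above 0.2 rad).
It fails at once if the dust cover is tipped over (angle between cover's own z axis and vertical above 0.7 rad).
It fails at once if another thing on the bench is knocked more than 25 mm from its place (distance of any of petri, parts_tray, screwdriver, tweezers, movement, bush, open_watch, pin_vice from where it was at the start of the episode above 0.025 m).
It also fails if it takes over 54 s, if anything falls off the work surface, if the arm or the gripper's body presses on something with over 40 N, if the wrist force passes 120 N, or if a joint passes its speed limit or range.

## Working session

There is one attempt and no reset: what is moved stays moved. The work goes in short steps, Python scripts to look and compute and a tool call to move; the robot and the scene stay as the last step left them, time stands still between calls to the robot, and variables do not carry over. Pictures are saved under pics/ and viewed, at most 13 in all, crops included, and the job is handed in when it is done.

Besides the shell and the picture viewer there is one more tool, called after "Emit:" as a command line: name --argument value ..., lists and objects as JSON in quotes. send_rows: Moves the arm, as the interface text tells. Its arguments: {"type":"object","properties":{"series":{"type":"array"}},"required":["series"]}

```bash
mkdir -p pics; cat > h.py <<'E'
import numpy as np, cv2
from cell import sensors, get_image, ctrl
def grab(n,tag):
    d=get_image(n); cv2.imwrite(f'pics/{tag}.png',d['img'][:,:,::-1]); np.savez(f'pics/{tag}.npz',**{k:v for k,v in d.items()}); return d
def load(tag): return dict(np.load(f'pics/{tag}.npz'))
def ray(d,u,v):
    f=200/np.tan(np.radians(float(d['vfov']))/2); T=np.linalg.inv(d['world_to_cam'])
    r=T[:3,:3]@np.array([(u-d['cx'])/f,(v-d['cy'])/f,1]); return T[:3,3],r
def atz(d,u,v,z):
    o,r=ray(d,u,v); return o+r*(z-o[2])/r[2]
def dep(d,u,v):
    o,r=ray(d,u,v); return o+r*d['depth'][int(v),int(u)]
def proj(d,p):
    f=200/np.tan(np.radians(float(d['vfov']))/2); c=d['world_to_cam']@np.append(p,1); return f*c[0]/c[2]+d['cx'],f*c[1]/c[2]+d['cy']
E
python3 - <<'E'
from h import *
for n in ['scene','top']:
    d=grab(n,n+'0'); print(n,np.linalg.inv(d['world_to_cam'])[:3,3],d['vfov'])
a=cv2.imread('pics/scene0.png');b=cv2.imread('pics/top0.png')
s=sensors.read_state();print(s)
E
```

```text
scene [1217.23240668 -688.05129355  727.76941226] 48.682374336727925
top [ 499.14478154   -3.12766241 1322.64671478] 43.71558181482004
{'clock': 0.1, 'qpos': array([ 1.20118765,  0.62926359,  0.03847113,  1.51825559, -0.02701077,
        0.99626745, -0.0199986 ]), 'qd': array([-0.00013109, -0.00273375,  0.00053282, -0.0012126 , -0.00074401,
        0.00107308, -0.00065984]), 'tau': array([ 3.51024304e-03, -5.64541483e+01,  1.23056967e+00, -1.93975246e+01,
        1.12251757e-02,  5.43709393e-03, -7.03970557e-06]), 'eef_pos': array([ 194.31618372, -619.73605508,  247.47899783]), 'tool_rot': array([-3.13991751e+00,  2.33138671e-05,  3.03783184e-01]), 'force': array([0.379055  , 0.38957961, 0.70150541]), 'torque': array([-0.03629676,  0.03528246,  0.00119415]), 'gripper_force': 0.0, 'width': 85.42915840347618}
```

View pics/scene0.png

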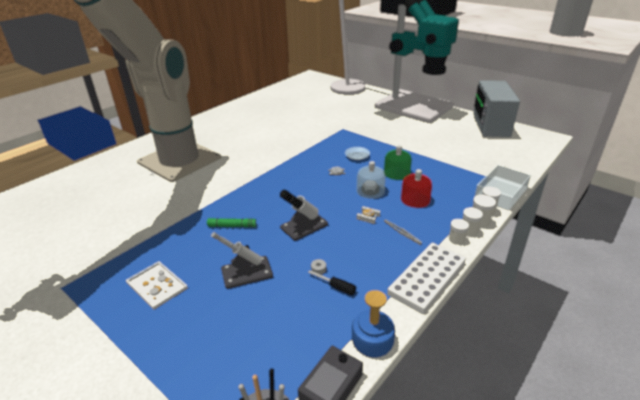

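View pics/top0.png

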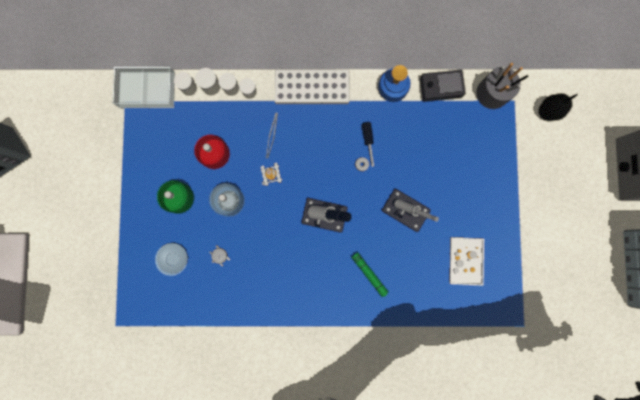

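Top view: candidates for the cover are clear dome (226,198), green dome (175,196), red dome (211,152) and flat petri (171,259). I choose the clear one. Candidates for the lamp are the thick black pen (325,213), thin steel pin vice (410,207) and green pen (369,273); I choose the black one. One close crop will check both.

```bash
python3 - <<'E'
from h import *
a=cv2.imread('pics/top0.png')[140:280,150:360]; b=cv2.imread('pics/scene0.png')[140:280,260:440]
A=cv2.resize(a,None,fx=3.7,fy=3.7,interpolation=cv2.INTER_CUBIC)
A=A[:,:790]
B=cv2.resize(b,None,fx=3,fy=3,interpolation=cv2.INTER_CUBIC)
cv2.imwrite('pics/cA.png',A); cv2.imwrite('pics/cB.png',B)
E
```

```text
(no output)
```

View pics/cA.png

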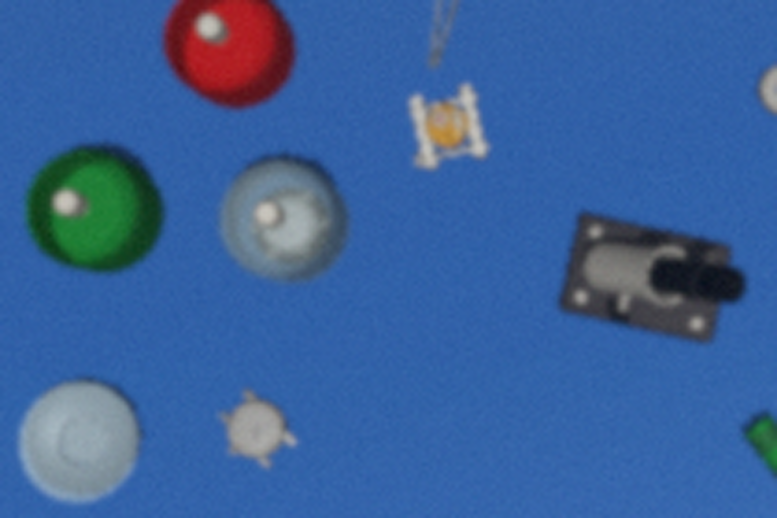

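View pics/cB.png

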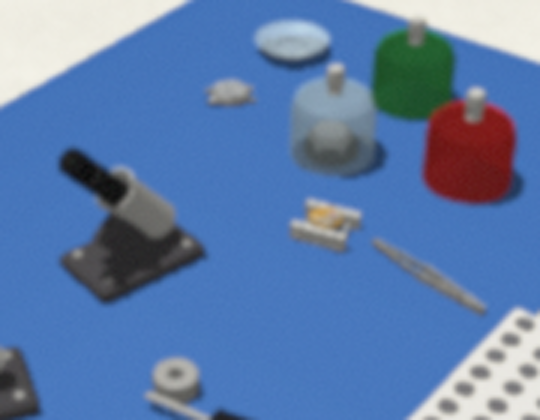

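The crops confirm it: the clear cover with the watch inside has its knob at top-view (222.4,197.6), and the black lamp's tail is at about (349,216) in the aluminium sleeve.

```bash
python3 - <<'E'
from h import *
np.set_printoptions(precision=1,suppress=True)
d=load('top0'); s=load('scene0')
c=lambda x,y:(150+x/3.7,140+y/3.7); c2=lambda x,y:(260+x/3,140+y/3)
print('knob top z94',atz(d,*c(268,213),96), 'scene',atz(s,*c2(335,70),94))
print('watch z30 approx',atz(d,*c(291,221),30))
print('cover top disc? outline', atz(d,*c(284,218),35))
P=[atz(d,*c(*q),14) for q in [(585,212),(735,245),(712,340),(562,308)]]
ctr=np.mean(P,0); ax=(P[1]+P[2]-P[0]-P[3])/2; print('base',ctr,ax,np.linalg.norm(ax[:2]),'yaw dir to tail',np.arctan2(ax[1],ax[0]))
# black tail points via depth
D=d['depth']; im=d['img'].astype(int)
pts=[]
for v in range(205,226):
  for u in range(325,356):
    if im[v,u].max()<45 and D[v,u]>0:
      p=dep(d,u,v)
      if p[2]>85: pts.append(p)
pts=np.array(pts); print(len(pts)); 
i=np.argsort(pts[:,1]); print(pts[i[:6]],pts[i[-6:]], pts[np.argsort(-pts[:,2])[:5]])
S=s['depth'];im=s['img'].astype(int);q=[]
for v in range(185,212):
  for u in range(278,306):
    if im[v,u].max()<45 and S[v,u]>0:
      p=dep(s,u,v)
      if p[2]>80:q.append(p)
q=np.array(q);print(len(q),q.mean(0),q.min(0),q.max(0)); a=np.vstack([pts,q]); np.save('lamp.npy',a)
for n,k in [('top',pts),('scene',q)]:
  print(n,k.mean(0),np.linalg.svd(k-k.mean(0))[2][0])
for n,(x,y) in dict(green=(95,210),red=(232,42),petri=(79,440),ow=(257,428),mov=(448,127)).items(): print(n,atz(d,*c(x,y),20))
for n,z in [((410,207),14),((369,273),10),((362,164),10),((467,261),5)]: print(n,atz(d,*n,z))
print('mat corners',[atz(d,*k,0)[:2] for k in [(125,101),(516,101),(523,325),(117,325)]])
E
```

```text
knob top z94 [616.5 238.   96. ] scene [615.8 243.1  94. ]
watch z30 approx [617.2 234.6  30. ]
cover top disc? outline [618.8 238.7  35. ]
base [579.2 -17.1  14. ] [ -23.1 -106.5    0. ] 108.94144860448228 yaw dir to tail -1.784906049627047
179
[[570.9 -72.4 134.5]
 [566.1 -72.4 134.3]
 [563.8 -72.4 134. ]
 [568.3 -72.2 137.7]
 [573.3 -70.1 133.8]
 [561.3 -69.9 135.8]] [[571.1 -20.6  89.8]
 [576.  -20.6  90.9]
 [578.4 -20.6  92.6]
 [573.3 -20.5  95.7]
 [580.5 -20.5  98.4]
 [573.8 -18.2  86.4]] [[563.3 -60.  142.9]
 [575.1 -67.2 142.9]
 [565.7 -60.1 142.7]
 [561.  -67.2 142.1]
 [575.2 -60.2 142. ]]
145 [578.1 -52.3 113.6] [563.2 -74.8  81.3] [585.9 -23.  137.8]
top [571.3 -45.9 120.5] [-0.1 -0.7  0.7]
scene [578.1 -52.3 113.6] [ 0.2  0.6 -0.8]
green [626.  375.9  20. ]
red [746.9 281.2  20. ]
petri [464.  382.3  20. ]
ow [472.4 257.6  20. ]
mov [685.3 125.7  20. ]
(410, 207) [ 599.1 -240.    14. ]
(369, 273) [ 427.3 -130.7   10. ]
(362, 164) [ 714.3 -115.2   10. ]
(467, 261) [ 458.1 -387.9    5. ]
mat corners [array([890.1, 527.7]), array([ 888.8, -536. ]), array([ 293.5, -529.1]), array([293.3, 524.3])]
```

Emit:
send_rows --series '[[60,[0.44,0.89,0],[0,0,0.75]],[60,[0.44,0.89,0],[0,0,0.75]],[60,[0.44,0.89,0],[0,0,0.75]],[60,[0.44,0.89,0],[0,0,0.75]],[60,[0.44,0.89,0],[0,0,0.75]],[60,[0.44,0.89,0],[0,0,0.75]],[60,[0.44,0.89,0],[0,0,0.75]],[60,[0.44,0.89,0],[0,0,0.75]]]'

```text
clock: 1.1
eef_pos: [406.2, -191.3, 248.3]
tool_rot: [3.141, -0.0, 0.829]
force: [0.3, -0.4, 0.2]
width: 60.1
gripper_force: 0.0
```

Emit:
send_rows --series '[[60,[0.44,0.89,0],[0,0,0.75]],[60,[0.44,0.89,0],[0,0,0.75]],[60,[0.44,0.89,0],[0,0,0.75]],[60,[0.44,0.89,0],[0,0,0.75]],[60,[0.44,0.89,0],[0,0,0.75]],[60,[0.44,0.89,0],[0,0,0.75]],[60,[0.44,0.89,0],[0,0,0.75]],[60,[0,0,0],[0,0,0]]]'

```text
clock: 2.1
eef_pos: [590.6, 187.1, 247.6]
tool_rot: [-3.14, -0.004, 1.293]
force: [-1.9, -0.5, -0.6]
width: 60.0
gripper_force: 0.0
```

```bash
python3 - <<'E'
from h import *
d=grab('wrist','w1'); print(sensors.read_state()['qpos'],sensors.read_state()['eef_pos'],sensors.read_state()['tool_rot'])
cv2.imwrite('pics/w1b.png',cv2.resize(d['img'][:,:,::-1],(800,500)))
E
```

```text
[-0.15900211  0.596357   -0.30431359  1.60607955  0.20357702  0.97151687
 -0.81089053] [590.05588694 183.2480761  247.38723894] [-3.14000547e+00 -4.50561099e-04  1.28921768e+00]
```

View pics/w1b.png

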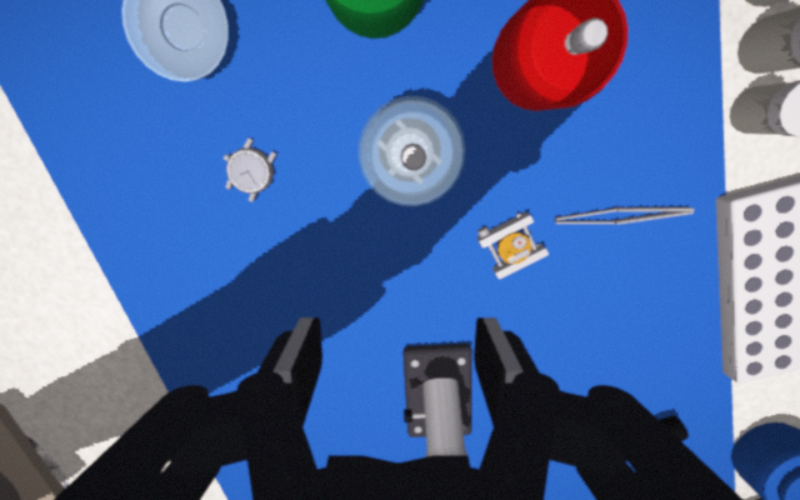

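The wrist view shows the knob's top at (413,156) in the enlarged picture, with the watch crystal below it around (409,150).

```bash
python3 - <<'E'
from h import *
d=load('w1'); g=lambda u,v,z:print(atz(d,u/1.25,v/1.25,z).round(1))
g(413,156,94); g(409,149,30); g(411,151,70);g(412,151,35)
print(dep(d,413/1.25,156/1.25), dep(d,400/1.25,140/1.25),dep(d,385/1.25,170/1.25))
E
```

```text
[618.  241.7  94. ]
[617.3 242.9  30. ]
[617.9 243.6  70. ]
[619.2 241.   35. ]
[617.96594328 242.04703211  98.33788673] [612.24936596 253.36037463  70.16836078] [595.59314952 235.7216729   70.63752359]
```

Emit:
send_rows --series '[[50,[0.23,0.49,-0.2],[0,0,0]],[50,[0.23,0.49,-0.2],[0,0,0]],[50,[0,0,-0.6],[0,0,0]],[50,[0,0,-0.6],[0,0,0]],[50,[0,0,-0.5],[0,0,0]],[50,[0,0,-0.3],[0,0,0]],[50,[0,0,-0.16],[0,0,0]],[50,[0,0,0],[0,0,0]]]'

```text
clock: 3.15
eef_pos: [618.1, 239.1, 94.7]
tool_rot: [-3.142, 0.0, 1.285]
force: [0.6, 0.3, -0.4]
width: 50.1
gripper_force: 0.0
```

Emit:
send_rows --series '[[10,[0,0,0],[0,0,0]],[10,[0,0,0],[0,0,0]],[10,[0,0,0],[0,0,0]],[10,[0,0,0],[0,0,0]],[10,[0,0,0],[0,0,0]]]'

```text
clock: 3.78
eef_pos: [618.1, 240.1, 95.7]
tool_rot: [3.141, -0.001, 1.286]
force: [-1.9, 0.2, 5.5]
width: 15.6
gripper_force: 58.7
```

Emit:
send_rows --series '[[10,[0,0,0.1],[0,0,0]],[10,[0,0,0.1],[0,0,0]],[10,[0,0,0.1],[0,0,0]],[10,[0,0,0.1],[0,0,0]],[10,[0,0,0],[0,0,0]],[10,[0,0,0],[0,0,0]]]'

```text
clock: 4.53
eef_pos: [618.0, 239.5, 118.6]
tool_rot: [-3.141, 0.0, 1.285]
force: [-0.5, 0.2, -1.9]
width: 15.3
gripper_force: 58.7
```

```bash
python3 - <<'E'
from h import *
d=grab('scene','s2'); s=sensors.read_state();print(s['force'],s['torque'],s['width'],s['eef_pos'])
cv2.imwrite('pics/s2c.png',cv2.resize(d['img'][110:230,290:450,::-1],None,fx=4,fy=4,interpolation=cv2.INTER_CUBIC))
E
```

```text
[ 1.04765936 -0.19805875 -2.79689802] [-0.02684087 -0.00568671  0.01285025] 15.419829853536177 [617.87144041 239.42237329 118.44585572]
```

View pics/s2c.png

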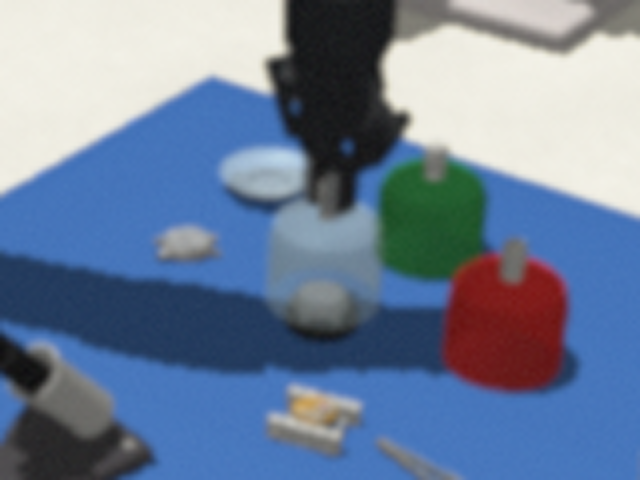

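Emit:
send_rows --series '[[10,[0,0,0.3],[0,0,0]],[10,[0,0,0.4],[0,0,0]],[10,[0,0,0.3],[0,0,0]],[10,[-0.15,-0.25,0],[0,0,0]],[10,[-0.25,-0.4,0],[0,0,0]],[10,[-0.25,-0.45,0],[0,0,0]],[10,[-0.25,-0.4,0],[0,0,0]],[10,[-0.15,-0.3,0],[0,0,0]]]'

```text
clock: 5.58
eef_pos: [554.7, 130.4, 179.5]
tool_rot: [3.141, 0.0, 1.285]
force: [-0.0, 0.1, -0.9]
width: 15.5
gripper_force: 58.7
```

Emit:
send_rows --series '[[10,[-0.1,-0.1,0],[0,0,0]],[10,[0,0,-0.2],[0,0,0]],[10,[0,0,-0.4],[0,0,0]],[10,[0,0,-0.4],[0,0,0]],[10,[0,0,-0.2],[0,0,0]],[10,[0,0,-0.1],[0,0,0]],[10,[0,0,0],[0,0,0]]]'

```text
clock: 6.45
eef_pos: [549.2, 126.0, 100.6]
tool_rot: [-3.142, -0.0, 1.286]
force: [-0.6, -1.8, -2.4]
width: 15.5
gripper_force: 58.7
```

Lower gently until contact (~4 mm).

Emit:
send_rows --series '[[10,[0,0,-0.03],[0,0,0]],[10,[0,0,-0.03],[0,0,0]],[10,[0,0,0],[0,0,0]]]'

```text
clock: 6.82
eef_pos: [549.2, 125.5, 97.3]
tool_rot: [3.141, -0.0, 1.285]
force: [-0.4, -0.3, -1.3]
width: 15.7
gripper_force: 58.7
```

Emit:
send_rows --series '[[10,[0,0,-0.02],[0,0,0]],[10,[0,0,0],[0,0,0]]]'

```text
clock: 7.08
eef_pos: [549.1, 125.5, 95.9]
tool_rot: [3.141, -0.0, 1.285]
force: [-0.4, -0.2, -2.0]
width: 15.9
gripper_force: 58.8
```

Emit:
send_rows --series '[[10,[0,0,-0.02],[0,0,0]],[10,[0,0,0],[0,0,0]]]'

```text
clock: 7.32
eef_pos: [548.8, 125.9, 95.6]
tool_rot: [-3.142, -0.0, 1.286]
force: [-3.9, -0.3, 6.6]
width: 15.6
gripper_force: 59.5
```

Contact. Release, rise.

Emit:
send_rows --series '[[24,[0,0,0],[0,0,0]],[50,[0,0,0],[0,0,0]],[50,[0,0,0],[0,0,0]],[50,[0,0,0.1],[0,0,0]],[50,[0,0,0.3],[0,0,0]],[50,[0,0,0.7],[0,0,0]],[50,[0,0,0.9],[0,0,0]],[50,[0,0,0.9],[0,0,0]]]'

```text
clock: 8.32
eef_pos: [548.8, 125.5, 270.7]
tool_rot: [-3.142, -0.0, 1.286]
force: [1.7, -0.1, 0.2]
width: 50.1
gripper_force: 0.0
```

```bash
python3 - <<'E'
from h import *
d=grab('wrist','w3'); t=grab('top','t3');print(sensors.read_state()['eef_pos'],sensors.read_state()['tool_rot'])
A=cv2.resize(d['img'][:,:,::-1],(800,500)); cv2.imwrite('pics/w3b.png',A)
E
```

```text
[552.46134789 126.99232775 275.19650714] [ 3.13104201 -0.00655345  1.28547043]
```

View pics/w3b.png

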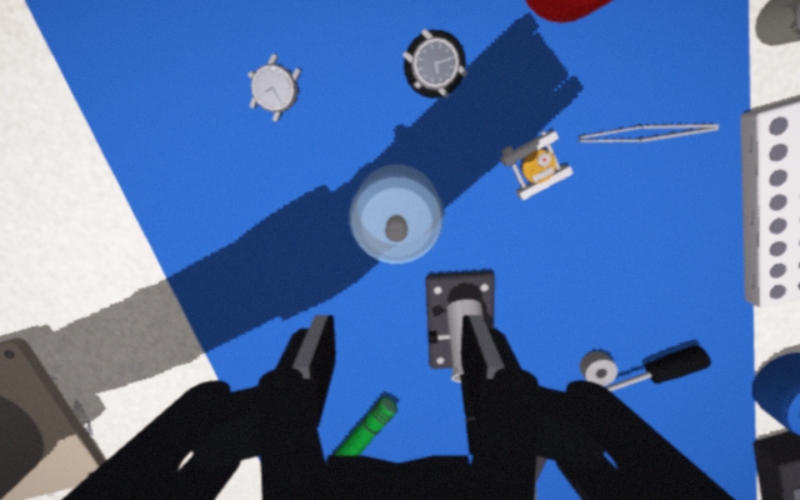

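The view shows the cover upright and let go at (395,215), and the uncovered watch on its cushion, undisturbed, with its crystal at (435,63). Next I fit the lamp's axis.

```bash
python3 - <<'E'
from h import *
from scipy.optimize import least_squares
np.set_printoptions(precision=2,suppress=True)
d=load('w3'); t=load('t3')
print('watch wrist',atz(d,435/1.25,63/1.25,30))
# watch/cushion in top pic: dark ring centroid
p=proj(t,[617,241,25]); print('pix',p)
im=t['img'].astype(int); pts=[]
for v in range(int(p[1])-18,int(p[1])+18):
  for u in range(int(p[0])-18,int(p[0])+18):
    if im[v,u,2]-im[v,u,0]<50: pts.append((u,v))
m=np.mean(pts,0); print(len(pts),m,atz(t,*m,20))
a=np.load('lamp.npy'); n=179
def ang(x): 
  s=np.sin(x[1]);return np.array([s*np.cos(x[0]),s*np.sin(x[0]),np.cos(x[1])])
def fit(P,lbl,fixt=None):
  c=P.mean(0)
  def res(x):
    ax=ang([x[0],x[1]]); e1=np.cross([0,0,1],ax);e1/=np.linalg.norm(e1); e2=np.cross(ax,e1)
    q=P-c-x[2]*e1-x[3]*e2; r=np.linalg.norm(q-np.outer(q@ax,ax),axis=1)
    return np.append((r-12)/1.5,[(x[1]-.698)/.03,(x[0]+1.785)/.05])
  o=least_squares(res,[-1.785,.698,0,-8],loss='soft_l1'); x=o.x; ax=ang(x); e1=np.cross([0,0,1],ax);e1/=np.linalg.norm(e1); e2=np.cross(ax,e1)
  A=c+x[2]*e1+x[3]*e2; h=(P-A)@ax
  print(lbl,x,'tail est',A+ax*np.percentile(h,97),'cost',o.cost,len(P), 'at z110',A+ax*(110-A[2])/ax[2]); return o
a0=a[:n];b0=a[n:]
fit(a0,'top');fit(b0,'scene');fit(a,'both')
# prediction from base geometry
print('tail pix',[proj(load('top0'),q) for q in ([569,-64,136],)])
E
```

```text
watch wrist [615.96 239.42  30.  ]
pix (np.float64(226.56662041609025), np.float64(199.96424525960703))
1213 [226.31 199.53] [618.61 242.64  20.  ]
top [-1.88  0.72  0.81 -9.59] tail est [564.08 -71.52 136.07] cost 126.91586172295011 179 at z110 [571.06 -49.5  110.  ]
scene [-1.79  0.75 -9.99 -2.87] tail est [563.47 -71.75 133.05] cost 97.86106029486761 145 at z110 [568.27 -50.63 110.  ]
both [-1.83  0.72 -4.98 -6.37] tail est [563.41 -71.13 135.56] cost 252.41737382046853 324 at z110 [569.07 -49.42 110.  ]
tail pix [(np.float64(345.5094096931274), np.float64(215.75750498844113))]
```

Emit:
send_rows --series '[[60,[0,-0.49,0],[0.98,-0.23,0]],[60,[0,-0.49,0],[0.98,-0.23,0]],[60,[0,-0.49,0],[0.98,-0.23,0]],[60,[0,-0.49,0],[0.98,-0.23,0]],[60,[0,-0.49,0],[0.98,-0.23,0]],[60,[0,-0.49,-0.2],[0.98,-0.23,0]],[60,[0,-0.49,-0.3],[0.98,-0.23,0]],[60,[0,-0.49,-0.3],[0.98,-0.23,0]]]'

```text
clock: 9.43
eef_pos: [548.9, -111.1, 220.2]
tool_rot: [-3.096, -0.704, 1.268]
force: [-0.0, -1.6, -0.7]
width: 60.1
gripper_force: 0.0
```

Emit:
send_rows --series '[[60,[0,0,0],[0,0,0]],[60,[0,0,0],[0,0,0]]]'

```text
clock: 9.68
eef_pos: [548.9, -108.8, 220.9]
tool_rot: [-3.094, -0.702, 1.268]
force: [0.8, 1.1, 0.9]
width: 59.8
gripper_force: 0.0
```

```bash
python3 - <<'E'
from h import *
from scipy.spatial.transform import Rotation as R
d=grab('wrist','w4'); s=sensors.read_state();print(s['eef_pos'],s['qpos'],R.from_euler('xyz',s['tool_rot']).as_matrix().round(3))
cv2.imwrite('pics/w4b.png',cv2.resize(d['img'][:,:,::-1],(800,500)))
E
```

```text
[ 549.19618724 -107.97005595  221.55789412] [ 0.9446649   0.77506797 -0.70666758  1.7662916  -0.2942393   0.86783916
  0.2930325 ] [[ 0.225  0.963  0.147]
 [ 0.73  -0.267  0.63 ]
 [ 0.646 -0.035 -0.763]]
```

View pics/w4b.png

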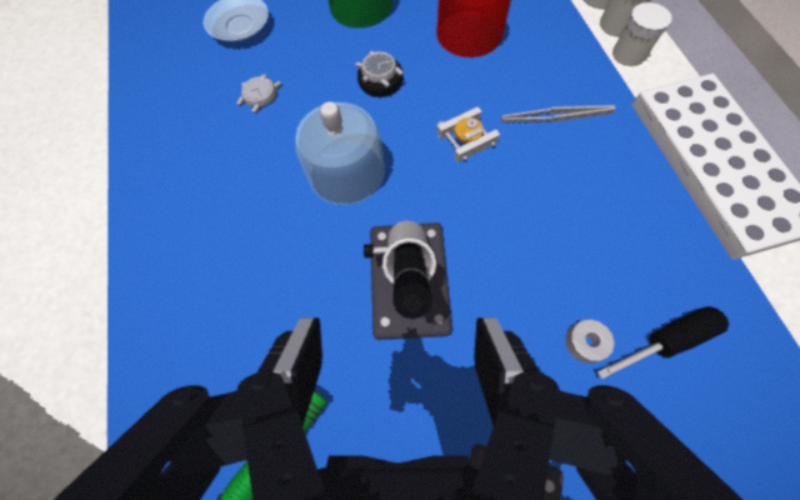

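The wrist view shows the lamp's tail disc centred near (412,297) and the sleeve lip centred near (410,262).

```bash
python3 - <<'E'
from h import *
np.set_printoptions(precision=1,suppress=True)
d=load('w4'); T=atz(d,412/1.25,297/1.25,134); M=atz(d,410/1.25,262/1.25,88)
print(T,M,T-M,np.linalg.norm(T-M),[dep(d,412/1.25+i,297/1.25+j) for i in(-3,3) for j in (-2,4)])
E
```

```text
[568.1 -65.4 134. ] [577.8 -26.5  88. ] [ -9.8 -38.9  46. ] 61.04450661969169 [array([566.1, -64.1, 136.7]), array([564.9, -68.5, 136.6]), array([570.3, -65.9, 138.7]), array([569.2, -69.7, 136.4])]
```

Emit:
send_rows --series '[[60,[0.08,0.04,-0.37],[0,0,0]],[60,[0.08,0.04,-0.37],[0,0,0]],[60,[0.037,0.157,-0.191],[0,0,0]],[60,[0.037,0.157,-0.191],[0,0,0]],[60,[0.037,0.157,-0.191],[0,0,0]],[60,[0.037,0.157,-0.191],[0,0,0]],[60,[0,0,0],[0,0,0]]]'

```text
clock: 10.6
eef_pos: [567.0, -65.8, 129.8]
tool_rot: [-3.093, -0.702, 1.269]
force: [-0.6, -0.7, -0.2]
width: 60.4
gripper_force: 0.0
```

```bash
python3 - <<'E'
from h import *
d=grab('wrist','w5'); s=sensors.read_state();print(s['eef_pos'],s['force'])
cv2.imwrite('pics/w5b.png',cv2.resize(d['img'][:,:,::-1],(800,500)))
E
```

```text
[567.42528842 -66.60817091 130.22875205] [ 0.05435428 -0.26910377  0.14575967]
```

View pics/w5b.png

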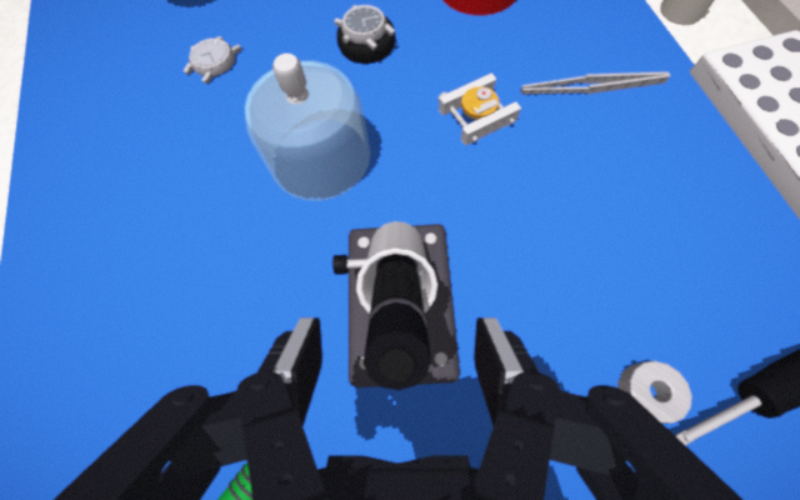

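The lamp lies centred between the open fingers, tail at (397,363). I go on 29 mm along its axis and close.

Emit:
send_rows --series '[[60,[0.037,0.16,-0.19],[0,0,0]],[60,[0.037,0.16,-0.18],[0,0,0]],[60,[0,0,0],[0,0,0]],[15,[0,0,0],[0,0,0]],[15,[0,0,0],[0,0,0]],[15,[0,0,0],[0,0,0]],[15,[0,0,0],[0,0,0]],[15,[0,0,0],[0,0,0]]]'

```text
clock: 11.65
eef_pos: [571.7, -48.3, 108.5]
tool_rot: [-3.095, -0.701, 1.268]
force: [-3.7, -3.4, 6.1]
width: 23.0
gripper_force: 58.7
```

Emit:
send_rows --series '[[15,[-0.02,-0.105,0.127],[0,0,0]],[15,[-0.025,-0.105,0.127],[0,0,0]],[15,[-0.025,-0.105,0.127],[0,0,0]],[15,[-0.025,-0.105,0.127],[0,0,0]]]'

```text
clock: 12.15
eef_pos: [566.3, -73.7, 139.3]
tool_rot: [-3.096, -0.701, 1.269]
force: [0.2, 0.0, -1.3]
width: 22.6
gripper_force: 58.7
```

Emit:
send_rows --series '[[15,[-0.025,-0.105,0.127],[0,0,0]],[15,[-0.025,-0.105,0.127],[0,0,0]],[15,[-0.037,-0.158,0.19],[0,0,0]],[15,[-0.037,-0.158,0.19],[0,0,0]],[15,[-0.037,-0.158,0.19],[0,0,0]],[15,[-0.037,-0.158,0.19],[0,0,0]],[15,[0,0,0],[0,0,0]],[15,[0,0,0],[0,0,0]]]'

```text
clock: 13.15
eef_pos: [554.2, -123.4, 199.5]
tool_rot: [-3.095, -0.702, 1.269]
force: [-0.0, -0.6, -1.7]
width: 22.7
gripper_force: 58.7
```

Emit:
send_rows --series '[[15,[0,0,0.15],[-0.98,0.23,0]],[15,[0,0,0.15],[-0.98,0.23,0]],[15,[0,0,0.15],[-0.98,0.23,0]],[15,[0,0,0.15],[-0.98,0.23,0]],[15,[0,0,0.15],[-0.98,0.23,0]],[15,[0,0,0.15],[-0.98,0.23,0]],[15,[0,0,0.15],[-0.98,0.23,0]],[15,[0,0,0.15],[-0.98,0.23,0]]]'

```text
clock: 14.15
eef_pos: [553.9, -122.4, 271.4]
tool_rot: [-3.14, 0.002, 1.287]
force: [0.5, 0.4, -1.7]
width: 22.9
gripper_force: 58.6
```

Emit:
send_rows --series '[[15,[0.1,0.5,0],[0,0,0]],[15,[0.13,0.75,0],[0,0,0]],[15,[0.13,0.75,0],[0,0,0]],[15,[0.13,0.75,0],[0,0,0]],[15,[0.13,0.75,0],[0,0,0]],[15,[0.13,0.75,0],[0,0,0]],[15,[0.13,0.75,0],[0,0,0]],[15,[0.13,0.75,0],[0,0,0]]]'

```text
clock: 15.15
eef_pos: [614.0, 223.6, 270.6]
tool_rot: [-3.139, 0.001, 1.287]
force: [0.3, 0.3, -1.5]
width: 23.2
gripper_force: 58.6
```

Emit:
send_rows --series '[[15,[0.04,0.3,0],[0,0,0]],[15,[0,0,-0.4],[0,0,0]],[15,[0,0,-0.4],[0,0,0]],[15,[0,0,0],[0,0,0]],[15,[0,0,0],[0,0,0]]]'

```text
clock: 15.78
eef_pos: [617.7, 239.3, 224.2]
tool_rot: [3.141, -0.0, 1.285]
force: [0.4, -0.5, -0.6]
width: 22.5
gripper_force: 58.8
```

```bash
python3 - <<'E'
from h import *
d=grab('scene','s6'); s=sensors.read_state();print(s['eef_pos'],s['tool_rot'],s['clock'])
w=proj(d,[617,241,80]); print(w)
u,v=int(w[0]),int(w[1]); x0,y0=u-60,v-60
print(x0,y0)
c1=cv2.resize(d['img'][y0:y0+100,x0:x0+120,::-1],None,fx=5,fy=5,interpolation=cv2.INTER_CUBIC)
cv2.imwrite('pics/s6c.png',c1)
E
```

```text
[617.93400671 239.3941599  224.65079894] [ 3.14051103e+00 -1.07080058e-03  1.28514463e+00] 15.825
(np.float64(371.3657604891555), np.float64(167.99580745263546))
311 107
```

View pics/s6c.png

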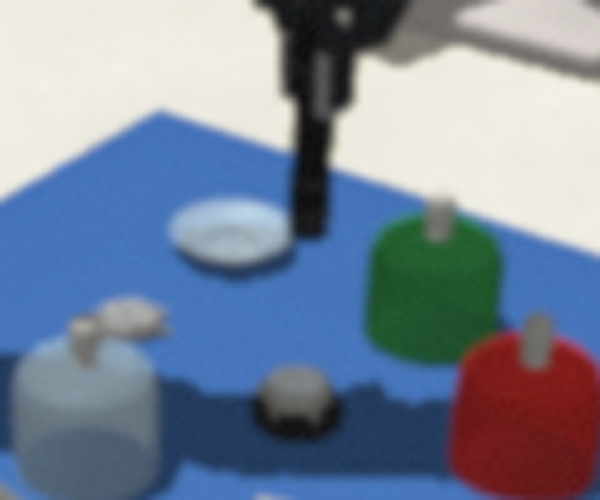

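The scene crop shows the lamp nearly plumb with its lens at crop (310,232), above the crystal at (297,378). I measure its axis from the depth image.

```bash
cat > lampfit.py <<'E'
from h import *
from scipy.optimize import least_squares
np.set_printoptions(precision=1,suppress=True)
def run(d,tcp):
  im=d['img'].astype(int); P=[];uv=[]
  for v in range(100,230):
    for u in range(320,420):
      if im[v,u].max()<60 and d['depth'][v,u]>0:
        p=dep(d,u,v)
        if np.hypot(*(p[:2]-tcp[:2]))<30 and 40<p[2]<tcp[2]-22: P.append(p);uv.append((u,v))
  P=np.array(P)
  def f(x):
    a=np.array([x[2],x[3],1]);a/=np.linalg.norm(a);q=P-[x[0],x[1],tcp[2]-50]
    return (np.linalg.norm(q-np.outer(q@a,a),axis=1)-12)/1.5
  o=least_squares(f,[tcp[0],tcp[1],0,0],loss='soft_l1');x=o.x
  z=np.percentile(P[:,2],2); k=z-(tcp[2]-50)
  print(len(P),'slopes',x[2:].round(3),'lens',x[0]+k*x[2],x[1]+k*x[3],z,P[:,2].min(), 'cost',o.cost)
  uv=np.array(uv); l=uv[uv[:,1]>=uv[:,1].max()-1]; print('bottom px',l.mean(0)); 
  for zz in (tcp[2]-93,tcp[2]-30):
    r=proj(d,[tcp[0],tcp[1],zz]); m=uv[abs(uv[:,1]-round(r[1])+3)<=1]; print('plumb',r,'dark row mean',m.mean(0) if len(m) else None)
E
python3 - <<'E'
from lampfit import *
d=load('s6'); run(d,np.array([617.9,239.4,224.5]))
w=(311+297/5,107+378/5); print('crystal scene',atz(d,*w,30)); print(dep(d,w[0],w[1]))
d=grab('wrist','w6'); cv2.imwrite('pics/w6b.png',cv2.resize(d['img'][:,:,::-1],(800,500)))
E
```

```text
127 slopes [0. 0.] lens 614.7176153204935 239.22155696831956 135.4176011910247 134.67878607806392 cost 71.51634756361
bottom px [372.  152.5]
plumb (np.float64(372.14810609906357), np.float64(152.45605803761103)) dark row mean [372.5 149. ]
plumb (np.float64(373.22891214898647), np.float64(132.01992101626433)) dark row mean None
crystal scene [616.2 241.2  30. ]
[613.4 245.6  26.7]
```

View pics/w6b.png

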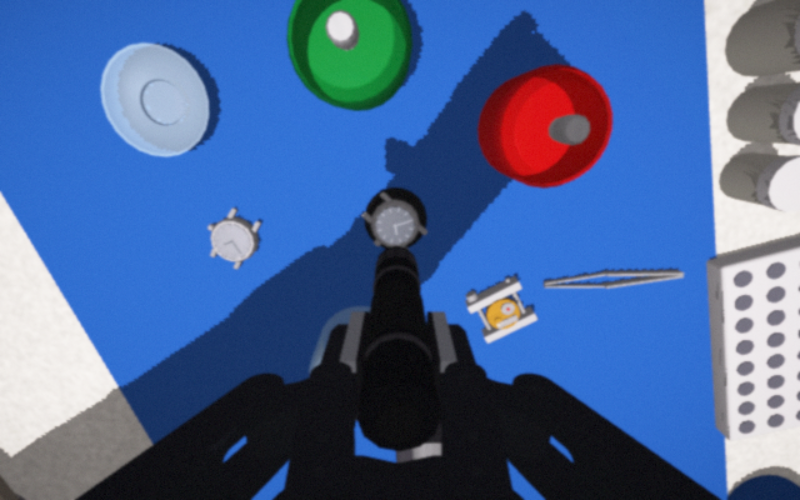

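The wrist view shows the lamp straight in the gripper, its lens end at (397,253), and the crystal centre at (395,224).

```bash
python3 - <<'E'
from h import *
d=load('w6'); print(atz(d,395/1.25,224/1.25,30), proj(d,np.array([617.9,239.4,131.5]))[0]*1.25,proj(d,np.array([617.9,239.4,131.5]))[1]*1.25)
E
```

```text
[617.56847093 241.34532764  30.        ] 395.62808368442 269.0138525212367
```

Emit:
send_rows --series '[[15,[0,0.03,-0.25],[0,0,0]],[15,[0,0,-0.3],[0,0,0]],[15,[0,0,-0.2],[0,0,0]],[15,[0,0,-0.1],[0,0,0]],[15,[0,0,0],[0,0,0]],[15,[0,0,0],[0,0,0]],[15,[0,0,0],[0,0,0]],[15,[0,0,0],[0,0,0]]]'

```text
clock: 16.88
eef_pos: [617.6, 241.2, 173.0]
tool_rot: [3.141, -0.0, 1.286]
force: [-0.1, 0.3, -2.0]
width: 22.5
gripper_force: 58.8
```

```bash
python3 - <<'E'
from lampfit import *
s=sensors.read_state(); print(s['eef_pos'],s['tool_rot'],s['width'],s['gripper_force'],s['clock'])
d=grab('scene','s7'); run(d,s['eef_pos'])
print('cover knob',dep(load('t3'),*map(round,proj(load('t3'),[549,125.5,96]))))
E
```

```text
[617.6 241.2 173. ] [ 3.1 -0.   1.3] 22.453546784151772 58.79025220870972 16.875
120 slopes [ 0. -0.] lens 615.6884932663875 241.6474718365245 84.9091455561206 84.5022919906138 cost 61.51852170777288
bottom px [372.  168.2]
plumb (np.float64(371.5793884122961), np.float64(168.0287056575469)) dark row mean [371.6 165.1]
plumb (np.float64(372.6175679768713), np.float64(148.53631501834516)) dark row mean None
cover knob [526.8  68.  639.1]
```

Lens is about 50–54 mm above the crystal, centred and plumb; handing in.

```bash
python3 -c "
from cell import ctrl
print(ctrl.finish_job())"
```

```text
the job is handed in; nothing more can be done
None
```

The job is handed in with no verdict returned: the cover stands upright on the mat about 134 mm from the watch, and the lamp is held plumb, lens down, centred to within a few millimetres and about 50 mm above the crystal.

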